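# Press the barrel under the loupe

### The job

One of the three barrels on the oak rest has its end under the lens of the loupe stand: take that barrel out without disturbing the loupe, lay it in the V cradle of the lever press, parallel to the cradle and centred along it so that one end is under the ram (either way round), and let go. Then pull the press lever all the way down so that the ram presses the barrel, and ease the lever slowly back up to its rest; never let it spring back by itself. Leave the barrel in the cradle, and leave the other two barrels and everything else where they are.

Things in the scene. Friction and masses are not known exactly. Their poses are not given: they have to be found in the camera images.
- rest: fixed oak rest; origin at its underside centre. Board 150 (x) x 180 (y) x 8 mm; cross bars along y at x = +45 and -22 mm, 10 mm thick, 23 mm high, with V notches at y = +60, 0, -60 mm whose sides end just below barrel-axis height, 14 mm either side. Barrels lie along x, axis 36 mm above the bench. At x below -27 mm (robot side) the barrels overhang free above the board.
- barrel_a: loose black ebonite desk-pen barrel, about 35 g: rod 150 mm long, 16 mm diameter, with a 12 mm long, 12.4 mm thick tenon at its +x end. Origin on its axis at mid-length; own x along it. Starts lying in a notch pair of the rest, along the rest's x, middle within 4 mm of the rest's x = 0, +x end towards the loupe. The three are alike.
- barrel_b: loose black ebonite desk-pen barrel, about 35 g: rod 150 mm long, 16 mm diameter, with a 12 mm long, 12.4 mm thick tenon at its +x end. Origin on its axis at mid-length; own x along it. Starts lying in a notch pair of the rest, along the rest's x, middle within 4 mm of the rest's x = 0, +x end towards the loupe. The three are alike.
- barrel_c: loose black ebonite desk-pen barrel, about 35 g: rod 150 mm long, 16 mm diameter, with a 12 mm long, 12.4 mm thick tenon at its +x end. Origin on its axis at mid-length; own x along it. Starts lying in a notch pair of the rest, along the rest's x, middle within 4 mm of the rest's x = 0, +x end towards the loupe. The three are alike.
- loupe: loose brass loupe stand, 350 g: base 44 mm diameter, 14 mm high, post, arm 76 mm high with a lens 40 mm out along its own -x. Stands behind the rest (rest x about +120 mm), in line with one of the three notch pairs (rest y about +60, 0 or -60 mm); the barrel lying there is the one to press. Origin at the base's underside centre.
- lens (a point): underside centre of the loupe's round lens barrel (32 mm diameter, 14 mm high), 63 mm above the bench. It overhangs the chosen barrel's +x end by 2 to 15 mm, 19 mm above its top: the barrel cannot be lifted straight out before it is drawn back along rest -x.
- whetstone: bystander: loose round grey whetstone, 50 mm diameter, 14 mm thick, behind another notch. Origin at its underside centre.
- nib_block: bystander: loose chrome steel nib block, 36 x 36 x 28 mm, behind the remaining notch. Origin at its underside centre.
- ink_bottle: bystander: loose ink bottle, 40 mm diameter, 52 mm high, between rest and press on the robot's side. Origin at its underside centre.
- press: fixed lever press; origin at the underside, below the cradle. Base plate x -80 to 125, y +-50, 20 mm high. Column x 88 to 120, y +-22, to 180 mm high; a barrel shoved 13 mm too far meets it. Head overhangs x 27 to 120, y +-20, from 135 to 180 mm high; ram top 212 mm. Lever on the +y side; the -y side under the head is open for a barrel to enter sideways.
- cradle (a point): middle of the cradle, 62 mm above the bench: where the laid barrel's origin belongs. Axes as the press; barrel along x. Two steel V saddles hold it: at x = +45 mm (24 mm long, under the ram) and x = -22 mm (10 mm long), up to 30 mm wide, sides ending just below axis height. At x below -27 mm the barrel overhangs free above the base plate.
- ram_pad: round steel pad of 22 mm diameter below the ram, at press x = 45 mm, y = 0. Origin at its underside centre, 100 mm above the bench (30 mm above a laid barrel) when the lever is up. It comes down 43.5 mm per rad of lever, meets a laid barrel at 0.69 rad and is sprung against the ram, pressing with 2.4 to 6 N.
- lever (a joint): press lever angle: 0 up at rest, 0.8 rad at its lower stop; grows as the handle goes down. A spring returns it (about 4 N at the handle at the top, 11 N at the bottom); let go, it snaps up at several rad/s.
- lever_grip (a point): centre of the lever's brass crossbar handle, a horizontal bar 70 mm long along press x, 14 mm diameter. It swings about point lever_hinge on an arc of 125 mm radius in the press y-z plane: from 0.7 rad above level (lever 0, 236 mm above the bench) to 0.1 rad below level (lever 0.8, 143 mm). It can be pinched, or pushed down from above.
- lever_hinge (a point): lever's hinge point, axis along press x: 55 mm along press x, 36 mm along press y, 155 mm above the bench.
- chest_drawer0_handle (a point): bystander: brass pull of a part-open shallow oak drawer in a low chest (60 mm high) beyond the work; the point to grip it.

How it is judged:
By the outcome, as a careful person would: the job done as asked, in the order asked, and still so for the second after the job is handed in, with the robot touching nothing.
It also fails if it takes over 56 s, if anything falls off the work surface, if the arm or the gripper's body presses on something with over 40 N, if the wrist force passes 120 N, or if a joint passes its speed limit or range.

### The arm

A 6-joint arm with a two-finger parallel gripper is mounted at the origin on the work surface. World frame = base frame: x ahead of the robot, y to its left, z up, the work surface at z = 0. Lengths are in mm, angles in rad, forces in N, time in s.
With the tool pointing down it reaches from about 350 to 975 mm from the base axis. Payload 7.1 kg.
Tool frame: the origin (TCP) lies at the very end of the fingers, on their centre line; the grasp point (between the pads) lies 19 mm behind it; z points along the fingers, y is the line along which they close (so a half turn about z gives the same grasp; the last joint's range is limited). The gripper opens to 88 mm and grips with 3 to 60 N. Pads are 20 mm wide; open, the fingers measure 115 mm over their backs; the gripper's body (75 mm by 178 mm) begins 61 mm behind the grasp point.
Start: joints at [1.26, 0.423, 1.63, -0, 1.089, -0.019], TCP at [179.766, 598.572, 222.675] pointing down, gripper open.
Joint ranges: [-3, 3], [-0.9, 2.11], [0.09, 2.58], [-1.31, 4.45], [0.11, 2.69], [-2.54, 2.54]. Speed limits (rad/s): [2.39, 2.39, 3.01, 3.14, 3.14, 3.14].

### API

Orientations are given as a rotation vector (axis times angle).
In Python, from workcell import ctrl, optics gives the robot as it stands.
- The arm moves only by the shell command python3 -m jog 'ROWS'. ROWS is JSON, a list of rows, each a list of 7 numbers: the shift along the tool's x, y, z in units of 40 mm (1.0 is 40 mm), then the turn, a rotation vector about the tool's x, y, z in units of 6 degrees (1.0 is 6 degrees), then the opening, from 0 (shut) to 1 (fully open). A call has 1 to 20 rows; each row shifts and turns the commanded pose from where the row before left it, along the tool's axes as they then stand; what a row does not reach is not made up. A row lasts 1/10 s, in which the tool goes at most 50 mm and 8.59 degrees, less where a joint would pass 70% of its speed; a pose out of reach is approached as far as the arm can. A call is refused whole if a number of a shift passes 1 or a number of a turn 1, either way. A call with a gripper value outside its range is refused whole. The fingers move at their own pace and stop on an object; the grip force is fixed at half the most. Time passes only in rows, so rows that do not move let the fingers close. It gives the time, the measured TCP pose, the force, the opening and the grip force at its end, in the units of the state.
- ctrl.get_obs(): the state, without advancing time (a new reading comes with each control period).
- optics.get_image(name): name is "side" or "top"; returns the picture (480x640x3 uint8, red, green, blue); there is no depth.
- optics.camera_model(name): a dict with "fov_y" (degrees; the focal length in pixels is half the picture's height over the tangent of half this angle, whatever the lens; pixels are square), "cx", "cy" (the principal point, pixels), "view" (4x4, takes a point from world to camera coordinates). Camera axes: x right, y up, looking along -z (the intrinsics and any distortion apply to the point x, -y, -z); pixel columns grow to the right and rows downward; lengths in mm; the calibration is good to about 2 mm. A picture is of the moment at which its call begins. camera_model takes no time and is no camera call.
- ctrl.close_job(): hands the job in; it is judged then, once.
Trained networks look in the newest picture that a camera, given by its name, has taken for a name from the list of things; names that differ only in an ending like _2 or _b are one class to them, and where a whole thing is asked for, a point or a joint stands for the part that bears it (a point fixed in the world has none). Each returns a list of dicts, best first, with "conf" (0 to 1); they miss things now and then, are a little off and sometimes report something else, mostly with a low value. They report only what shows in the picture. A call takes as long as a camera call.
- optics.masks_of(target, camera): "pixels" (480x640 bool, what is visible of it) and "extent" ([centre column, centre row, width, height] in pixels, round what is visible of it).
The state is a dict: "t": time; "qpos": joint angles; "qvel": joint speeds; "joint_torque": joint torques, N m; "ee_pos": TCP position; "orientation": TCP orientation; "ft_force": force on the tool from outside, world axes, zero at the start; "moment": the same for the moment, N m; "width": finger opening in mm; "grasp_force": force on a finger pad.
Only numpy, scipy, OpenCV 4.12 (cv2) and the standard library are available. Lean on these libraries where they do the work, as an engineer would, in place of code of your own. Each camera call takes 0.05 s, during which the arm holds its last target. There are 200 camera calls.

## Working session

There is one attempt and no reset: what is moved stays moved. The work goes in short steps, Python scripts to look and compute and a shell command to move; the robot and the scene stay as the last step left them, time stands still between calls to the robot, and variables do not carry over. Pictures are saved under pics/ and viewed, at most 10 in all, crops included, and the job is handed in when it is done.

```bash
ls; mkdir -p pics
python3 - <<'E'
from workcell import ctrl, optics
import cv2, numpy as np
print(ctrl.get_obs())
for n in ("side","top"):
    im=optics.get_image(n); cv2.imwrite(f"pics/{n}0.png",im[:,:,::-1])
    print(n,optics.camera_model(n))
    for t in ("rest","barrel_a","loupe","lens","whetstone","nib_block","ink_bottle","press","ram_pad","lever","lever_grip"):
        try: print(t,[(round(d['conf'],2),np.round(d['extent']).tolist()) for d in optics.masks_of(t,n)][:4])
        except Exception as e: print(t,e)
E
```

```text
pics
{'t': 0.0, 'qpos': array([ 1.26002313e+00,  4.23806111e-01,  1.63066852e+00,  4.04289144e-06,
        1.08859278e+00, -1.89851021e-02]), 'qvel': array([-0.00338028,  0.00025652, -0.0007132 , -0.00091168,  0.00219857,
       -0.00038887]), 'joint_torque': array([ 3.31719231e-03, -5.44613135e+01, -2.73676139e+01,  6.44721254e-02,
        2.25929398e-02, -1.43694238e-04]), 'ee_pos': array([179.59059566, 598.07688586, 221.93181605]), 'orientation': array([-4.56682519e-01, -3.10797317e+00,  2.28402815e-03]), 'ft_force': array([0.1215681 , 0.49359621, 0.1101116 ]), 'moment': array([-0.02697922, -0.04615076, -0.03198938]), 'grasp_force': 0.0, 'width': 88.2323432447798}
side {'fov_y': 55.70760360552199, 'cx': 318.14044573887253, 'cy': 236.2055846245293, 'view': array([[ 9.26081134e-01, -3.76886153e-01, -1.81813281e-02,
        -5.42732064e+02],
       [ 2.37698977e-01,  5.45293887e-01,  8.03836907e-01,
        -2.43315258e+02],
       [-2.93040833e-01, -7.48739878e-01,  5.94571834e-01,
        -9.02927258e+02],
       [ 0.00000000e+00,  0.00000000e+00,  0.00000000e+00,
         1.000000
[... 1204 characters left out ...]
a [(0.92, [436.0, 252.0, 12.0, 62.0]), (0.76, [409.0, 253.0, 11.0, 59.0]), (0.69, [387.0, 259.0, 13.0, 59.0]), (0.34, [199.0, 270.0, 67.0, 32.0])]
loupe [(0.85, [382.0, 214.0, 22.0, 34.0]), (0.49, [410.0, 255.0, 13.0, 59.0])]
lens [(0.65, [381.0, 214.0, 19.0, 26.0]), (0.39, [200.0, 270.0, 67.0, 35.0])]
whetstone [(0.67, [401.0, 207.0, 15.0, 17.0]), (0.16, [332.0, 314.0, 18.0, 18.0])]
nib_block [(0.63, [425.0, 210.0, 16.0, 18.0])]
ink_bottle [(0.73, [380.0, 214.0, 24.0, 32.0]), (0.69, [332.0, 314.0, 19.0, 15.0])]
press [(0.89, [227.0, 269.0, 124.0, 98.0])]
ram_pad []
lever [(0.8, [201.0, 269.0, 67.0, 33.0])]
lever_grip [(0.93, [201.0, 268.0, 68.0, 35.0]), (0.36, [228.0, 268.0, 123.0, 100.0])]
```

View both.

Run:
```python
import cv2
a=cv2.imread("pics/side0.png");b=cv2.imread("pics/top0.png")
cv2.imwrite("pics/side0c.png",cv2.resize(a[130:450,200:500],None,fx=1.85,fy=1.85,interpolation=2) )
cv2.imwrite("pics/top0c.png",cv2.resize(b[150:340,150:470],None,fx=2.5,fy=2.5,interpolation=2))
```

```text
(no output)
```

View pics/side0c.png

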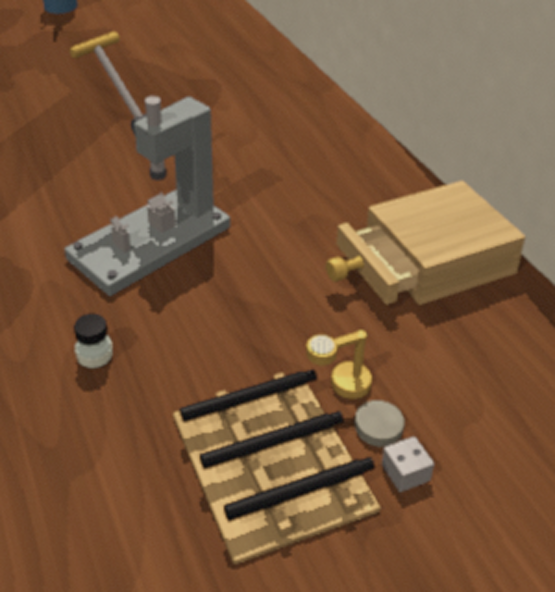

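View pics/top0c.png

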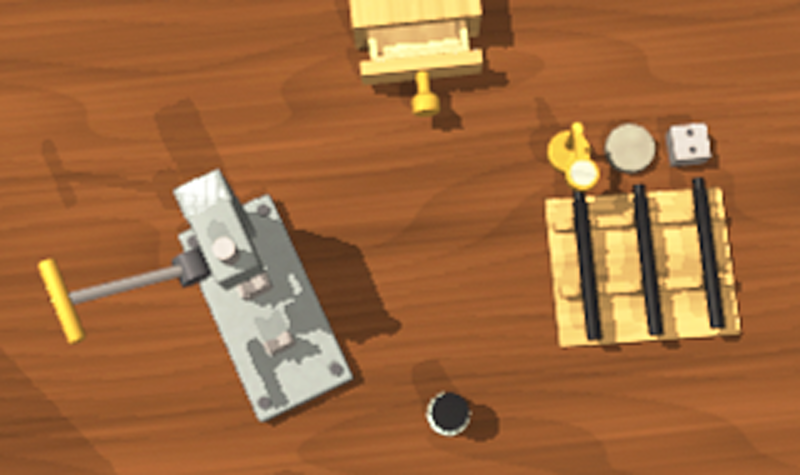

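```bash
cat > h.py <<'E'
from workcell import ctrl, optics
import cv2, numpy as np
from scipy.optimize import least_squares
from scipy.spatial.transform import Rotation as R
CM={n:optics.camera_model(n) for n in("side","top")}
def proj(P,n):
    c=CM[n];P=np.atleast_2d(P);p=P@c['view'][:3,:3].T+c['view'][:3,3]
    f=240/np.tan(np.radians(c['fov_y'])/2)
    return np.c_[c['cx']+f*p[:,0]/-p[:,2],c['cy']-f*p[:,1]/-p[:,2]]
def onz(uv,z,n):
    c=CM[n];uv=np.atleast_2d(uv);f=240/np.tan(np.radians(c['fov_y'])/2)
    d=np.c_[(uv[:,0]-c['cx'])/f,-(uv[:,1]-c['cy'])/f,-np.ones(len(uv))]@c['view'][:3,:3]
    o=-c['view'][:3,:3].T@c['view'][:3,3]
    return o+d*((z-o[2])/d[:,2])[:,None]
def w(pose,P):
    x,y,a=pose;P=np.atleast_2d(P).astype(float);c,s=np.cos(a),np.sin(a)
    return np.c_[x+c*P[:,0]-s*P[:,1],y+s*P[:,0]+c*P[:,1],P[:,2]]
T=lambda *p:np.array(p)/2.5+150
S=lambda *p:np.array(p)/1.85+np.array([200,130])
def fit(obs,p0):
    f=lambda p:np.concatenate([(proj(w(p,P),n)[0]-uv) for n,P,uv in obs])
    r=least_squares(f,p0,loss='soft_l1');print(np.round(r.x,4));print(np.round(f(r.x).reshape(-1,2),1).tolist());return r.x
E
python3 - <<'E'
from h import *
rest=[("top",(75,90,8),T(546,200)),("top",(-75,90,8),T(560,346)),("top",(-75,-90,8),T(741,332)),("top",(75,-90,8),T(722,189)),
("side",(-75,90,8),S(175,413)),("side",(-75,-90,8),S(236,553)),("side",(75,-90,8),S(380,506))]
c=onz(T(640,265),8,"top")[0]; r=fit(rest,[c[0],c[1],0])
press=[("top",(-80,50,20),T(262,418)),("top",(-80,-50,20),T(352,377)),("top",(125,-50,20),T(269,196)),
("side",(-80,50,20),S(67,248)),("side",(-80,-50,20),S(110,285)),("side",(125,-50,20),S(228,215)),
("top",(45,0,212),T(224,243)),("side",(45,0,212),S(152,98)),("side",(45,0,100),S(158,175)),
("top",(55,36+125*np.cos(.7),236),T(60,300)),("side",(55,36+125*np.cos(.7),236),S(95,43))]
c=onz(T(290,310),20,"top")[0]; p=fit(press,[c[0],c[1],.4])
for n in("side","top"):
    im=cv2.imread(f"pics/{n}0.png")
    B=[]
    for d in optics.masks_of("barrel_a",n)[:3]:
        m=d['pixels'];v,u=np.nonzero(m);q=onz(np.c_[u,v],36,n)[:,:2];c=q.mean(0);e=np.linalg.svd(q-c,full_matrices=False)[2][0]
        t=(q-c)@e;print(n,np.round(c,1),"mid",np.round(c+e*(t.max()+t.min())/2,1),"yaw",round(float(np.arctan(e[1]/e[0])),3),round(np.ptp(t)))
    K=4; big=cv2.resize(im,None,fx=K,fy=K,interpolation=2)
    def box(P,x,y,z,col):
        c=proj(w(P,[(a,b,h) for h in z for a,b in((x[0],y[0]),(x[1],y[0]),(x[1],y[1]),(x[0],y[1]))]),n)
        for q in(c[:4],c[4:]): cv2.polylines(big,[np.int32((q+.5)*K*8)],True,col,1,cv2.LINE_AA,3)
    box(r,(-75,75),(-90,90),(8,8),(0,0,255))
    for yy in(60,0,-60): box(r,(-75,75),(yy-8,yy+8),(36,36),(0,255,0))
    for x,y,z in(((-80,125),(-50,50),(20,20)),((27,120),(-20,20),(135,180)),((33,57),(-15,15),(62,62)),((-27,-17),(-15,15),(62,62)),((20,90),(129.6,133.6),(236,236))): box(p,x,y,z,(0,0,255))
    x0,y0,x1,y1={"side":(225,140,425,440),"top":(155,185,455,330)}[n]
    cr=big[y0*K:y1*K,x0*K:x1*K]; s=min(800/cr.shape[1],600/cr.shape[0],1)
    if n=="side":
        cr=np.hstack([big[150*K:300*K,230*K:330*K],big[310*K:460*K,290*K:390*K]])
    else: cr=np.hstack([big[205*K:330*K,160*K:260*K],big[205*K:330*K,360*K:460*K]])
    cv2.imwrite(f"pics/{n}_fit.png",cr)
E
```

```text
[ 5.296298e+02 -2.774750e+02 -2.600000e-02]
[[-0.7, -0.9], [-0.0, -0.3], [-0.1, -0.3], [-0.8, -1.8], [-1.7, -0.4], [-1.2, 4.5], [0.4, 0.7]]
[5.065171e+02 9.399490e+01 3.486000e-01]
[[-1.1, 0.8], [0.5, -1.1], [-0.9, -2.4], [-1.8, -0.2], [-0.5, 0.3], [1.6, 0.3], [-0.6, 1.0], [0.5, 1.0], [0.3, 0.3], [0.4, -0.2], [-0.2, 0.7]]
side [ 528.3 -337.3] mid [ 532.6 -337.5] yaw -0.029 153
side [ 530.3 -276.8] mid [ 532.3 -276.9] yaw -0.027 153
side [ 529.2 -216.8] mid [ 533.3 -216.9] yaw -0.025 152
top [ 528.9 -337.7] mid [ 530.6 -337.7] yaw -0.029 151
top [ 528.5 -277.5] mid [ 529.3 -277.6] yaw -0.033 145
top [ 526.8 -217.5] mid [ 529.2 -217.6] yaw -0.024 142
```

View pics/top_fit.png

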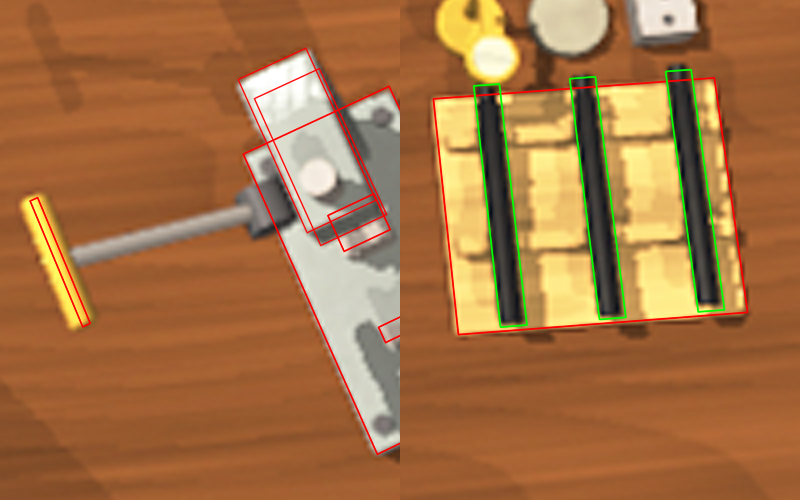

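View pics/side_fit.png

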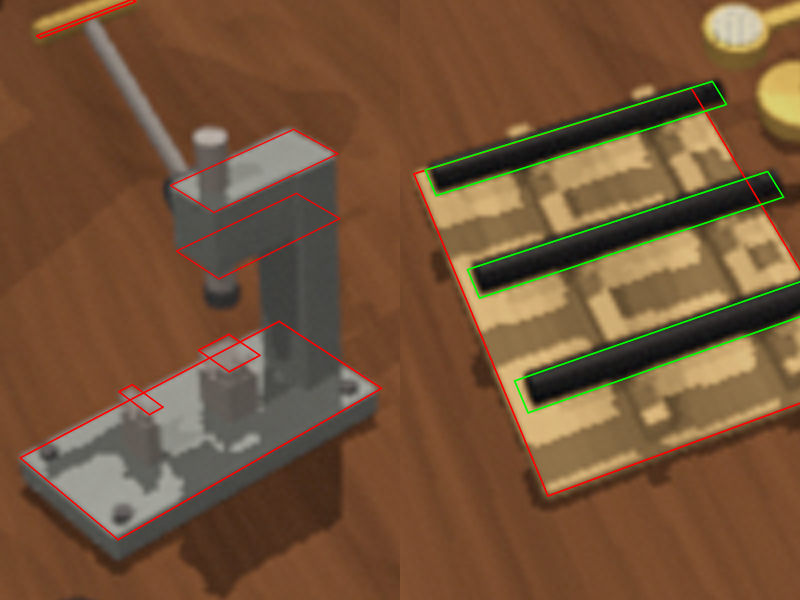

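```bash
cat >> h.py <<'E'
REST=(529.6,-277.5,-0.026); PRESS=(506.5,94.0,0.3486)
def go(pose,P):
    "turn (units, about tool z) and then shift (tool units) to reach local point P (TCP) of frame pose, tool x = -frame x, tool down"
    o=ctrl.get_obs();Rn=R.from_rotvec(o['orientation']);c,s=np.cos(pose[2]),np.sin(pose[2])
    Rt=R.from_matrix(np.array([[-c,-s,0],[-s,c,0],[0,0,-1]]).T@np.eye(3)) if 0 else R.from_matrix(np.array([[-c,-s,0],[-s,c,0],[0,0,-1.]]))
    tw=w(pose,P)[0]
    print("target",np.round(tw,1),"now",np.round(o['ee_pos'],1),"F",np.round(o['ft_force'],1),"w",round(o['width'],1),"q6",round(o['qpos'][5],2),"t",o['t'])
    print("turn",np.round(np.degrees((Rn.inv()*Rt).as_rotvec())/6,2),"shift",np.round(Rt.inv().apply(tw-o['ee_pos'])/40,3))
E
python3 - <<'E'
from h import *
go((531,-217.2,-.026),(-45,0,120))
E
```

```text
target [ 486. -216.  120.] now [179.8 598.6 222.7] F [1.1 0.5 0.2] w 87.8 q6 -0.02 t 1.3
turn [ 0.    0.   -2.54] shift [ -8.183 -20.159   2.567]
```

```bash
python3 -m jog '[[0,0,0,0,0,-0.85,0.45],[0,0,0,0,0,-0.85,0.45],[0,0,0,0,0,-0.84,0.45],[-0.2,-0.5,0,0,0,0,0.45],[-0.4,-0.9,0,0,0,0,0.45],[-0.4,-1,0,0,0,0,0.45],[-0.4,-1,0,0,0,0,0.45],[-0.4,-1,0,0,0,0,0.45],[-0.4,-1,0,0,0,0,0.45],[-0.4,-1,0,0,0,0,0.45],[-0.4,-1,0,0,0,0,0.45],[-0.4,-1,0,0,0,0,0.45],[-0.4,-1,0,0,0,0,0.45],[-0.4,-1,0,0,0,0,0.45],[-0.4,-1,0,0,0,0,0.45],[-0.4,-1,0,0,0,0,0.45],[-0.4,-1,0,0,0,0,0.45],[-0.4,-1,0,0,0,0,0.45],[-0.4,-1,0,0,0,0,0.45],[-0.4,-1,0,0,0,0,0.45]]'
python3 - <<'E'
from h import *
go((531,-217.2,-.026),(-45,0,120))
E
```

```text
t: 3.3
ee_pos: [427.2, -65.9, 223.0]
orientation: [0.041, 3.14, -0.0]
ft_force: [0.4, 1.3, -0.4]
width: 39.3
grasp_force: 0.0
target [ 486. -216.  120.] now [427.2 -65.9 223. ] F [ 0.4  1.3 -0.4] w 39.3 q6 -1.73 t 3.3
turn [-0.    0.01 -0.  ] shift [-1.567 -3.713  2.575]
```

```bash
python3 -m jog '[[-0.4,-1,0.4,0,0,0,0.45],[-0.4,-1,0.4,0,0,0,0.45],[-0.4,-0.8,0.5,0,0,0,0.45],[-0.25,-0.5,0.5,0,0,0,0.45],[-0.12,-0.41,0.5,0,0,0,0.45],[0,0,0.27,0,0,0,0.45],[0,0,0,0,0,0,0.45]]'
python3 - <<'E'
from h import *
go((531,-217.2,-.026),(-45,0,19))
im=optics.get_image("side");t=optics.get_image("top")
K=4
a=cv2.resize(im[300:450,280:380],None,fx=K,fy=K,interpolation=2);b=cv2.resize(t[190:340,360:460],None,fx=K,fy=K,interpolation=2)
cv2.imwrite("pics/pre.png",np.hstack([a,b]))
E
```

```text
t: 4.0
ee_pos: [484.4, -213.4, 118.4]
orientation: [-0.042, -3.138, -0.002]
ft_force: [0.2, -0.2, 0.5]
width: 39.6
grasp_force: 0.0
target [ 486. -216.   19.] now [ 484.4 -213.4  118.4] F [ 0.2 -0.2  0.5] w 39.6 q6 -1.98 t 4.0
turn [ 0.01 -0.03 -0.01] shift [-0.042 -0.066  2.486]
```

View pics/pre.png

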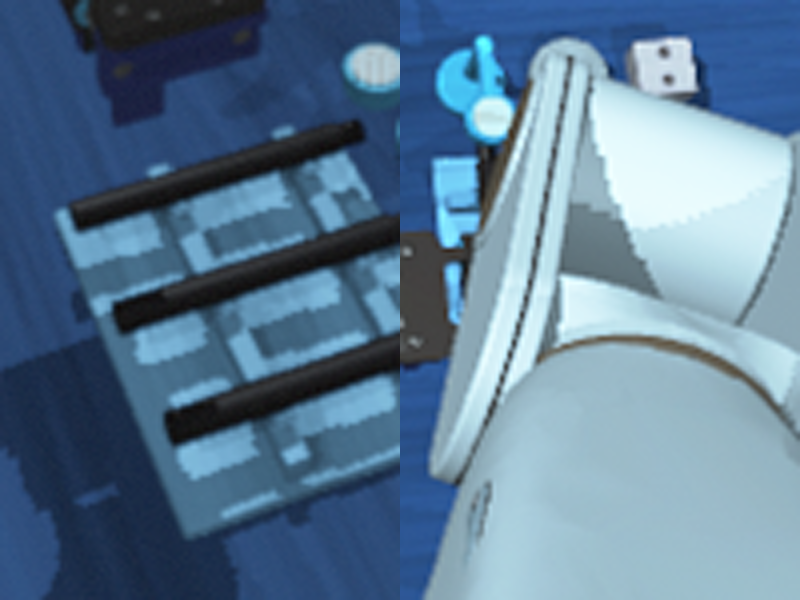

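```bash
python3 -m jog '[[-0.04,-0.06,0.3,0,0,0,0.45],[0,0,0.5,0,0,0,0.45],[0,0,0.5,0,0,0,0.45],[0,0,0.5,0,0,0,0.45],[0,0,0.4,0,0,0,0.45],[0,0,0.2,0,0,0,0.45],[0,0,0.09,0,0,0,0.45],[0,0,0,0,0,0,0.45],[0,0,0,0,0,0,0.45]]'
python3 - <<'E'
from h import *
go((531,-217.2,-.026),(-45,0,18))
print(round(float(proj([484.4,-213.4,118.4],"side")[0][0])),proj([484.4,-213.4,118.4],"side")[0])
E
```

```text
t: 5.0
ee_pos: [487.7, -216.6, 20.9]
orientation: [0.04, 3.14, -0.001]
ft_force: [-0.2, 0.5, -0.2]
width: 39.4
grasp_force: 0.0
target [ 486. -216.   18.] now [ 487.7 -216.6   20.9] F [-0.2  0.5 -0.2] w 39.4 q6 -1.99 t 5.0
turn [-0.    0.01  0.  ] shift [0.043 0.012 0.073]
309 [309.29707023 319.47164544]
```

```bash
python3 -m jog '[[0,0,0.05,0,0,0,0.3],[0,0,0,0,0,0,0.2],[0,0,0,0,0,0,0.1],[0,0,0,0,0,0,0],[0,0,0,0,0,0,0],[0,0,0,0,0,0,0],[0,0,0,0,0,0,0],[0,0,0,0,0,0,0]]'
python3 - <<'E'
from h import *
go((531,-217.2,-.026),(-45,0,18))
im=optics.get_image("side")
cv2.imwrite("pics/grip.png",cv2.resize(im[290:420,270:430],None,fx=4,fy=4,interpolation=2)[:,:,::-1])
E
```

```text
t: 5.8
ee_pos: [487.3, -216.4, 18.4]
orientation: [0.04, 3.141, 0.0]
ft_force: [-0.9, 1.8, 5.7]
width: 15.6
grasp_force: 30.0
target [ 486. -216.   18.] now [ 487.3 -216.4   18.4] F [-0.9  1.8  5.7] w 15.6 q6 -1.99 t 5.8
turn [0. 0. 0.] shift [0.031 0.008 0.011]
```

View pics/grip.png

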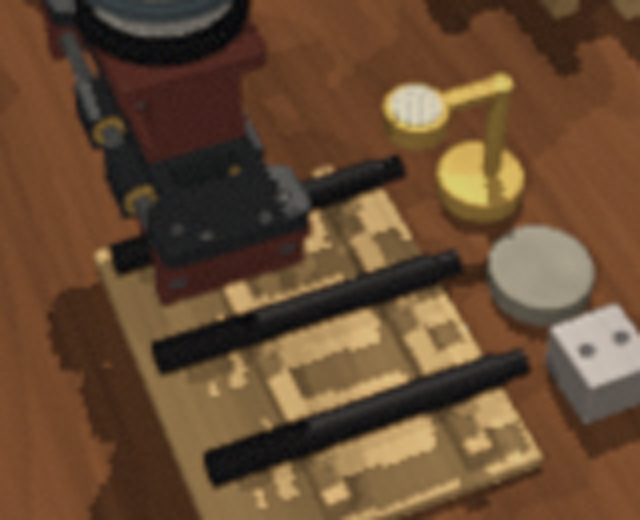

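```bash
python3 -m jog '[[0,0,-0.06,0,0,0,0],[0,0,-0.06,0,0,0,0],[0.1,0,-0.03,0,0,0,0],[0.25,0,0,0,0,0,0],[0.4,0,0,0,0,0,0],[0.4,0,0,0,0,0,0],[0.4,0,0,0,0,0,0],[0.2,0,0,0,0,0,0],[0.05,0,-0.1,0,0,0,0],[0,0,-0.3,0,0,0,0],[0,0,-0.5,0,0,0,0],[0,0,-0.5,0,0,0,0],[0,0,-0.5,0,0,0,0],[0,0,-0.4,0,0,0,0],[0,0,-0.2,0,0,0,0],[0,0,0,0,0,0,0]]'
python3 - <<'E'
from h import *
go(PRESS,(-45,-90,73))
im=optics.get_image("side")
for n in("side","top"):
    optics.get_image(n)
    for d in optics.masks_of("barrel_a",n)[:4]: print(n,round(d['conf'],2),np.round(d['extent']).tolist())
cv2.imwrite("pics/lift.png",cv2.resize(im[240:440,230:430],None,fx=3,fy=3,interpolation=2)[:,:,::-1])
E
```

```text
t: 7.45
ee_pos: [416.5, -215.1, 125.8]
orientation: [0.04, 3.138, -0.003]
ft_force: [-0.0, 0.0, 0.4]
width: 15.1
grasp_force: 30.0
target [494.9  -6.   73. ] now [ 416.5 -215.1  125.8] F [-0.   0.   0.4] w 15.1 q6 -2.05 t 7.45
turn [-0.02  0.03 -3.57] shift [-3.628  4.244  1.321]
side 0.73 [360.0, 396.0, 76.0, 35.0]
side 0.69 [346.0, 368.0, 72.0, 30.0]
side 0.63 [296.0, 315.0, 82.0, 29.0]
top 0.63 [406.0, 235.0, 5.0, 19.0]
top 0.61 [393.0, 258.0, 10.0, 21.0]
top 0.53 [432.0, 240.0, 9.0, 34.0]
```

View pics/lift.png

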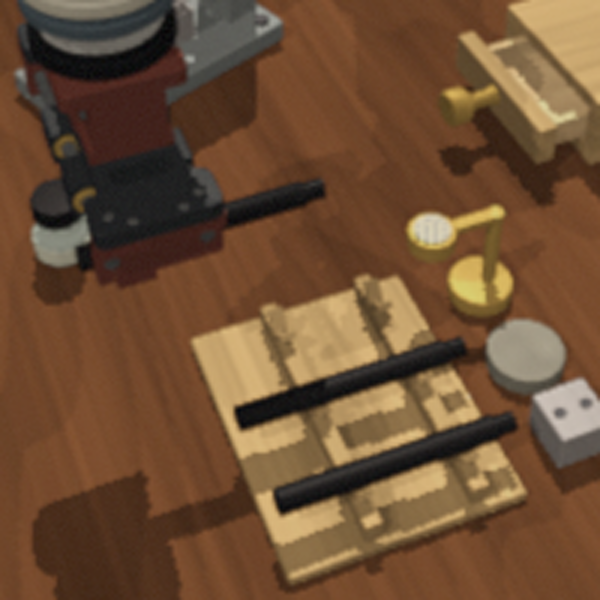

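```bash
python3 -m jog '[[0,0,0,0,0,-0.5,0],[0,0,0,0,0,-0.9,0],[0,0,0,0,0,-0.9,0],[0,0,0,0,0,-0.8,0],[0,0,0,0,0,-0.47,0],[-0.2,0.2,0,0,0,0,0],[-0.5,0.5,0,0,0,0,0],[-0.6,0.7,0,0,0,0,0],[-0.6,0.7,0,0,0,0,0],[-0.6,0.7,0,0,0,0,0],[-0.5,0.7,0,0,0,0,0],[-0.4,0.5,0,0,0,0,0],[-0.2,0.2,0,0,0,0,0],[0,0,0,0,0,0,0],[0,0,0,0,0,0,0]]'
python3 - <<'E'
from h import *
print("tip pred",proj([535.5,-218.2,144.8],"side"))
print("ink in press frame", onz(T(448,413),52,"top"))
go(PRESS,(-45,-90,63))
o=ctrl.get_obs()
g=np.r_[o['ee_pos'][:2],o['ee_pos'][2]+19]
for L in(-31,119): print(L,proj(g+L*np.array([np.cos(.3486),np.sin(.3486),0]),"side")[0],proj(g+L*np.array([np.cos(.3486),np.sin(.3486),0]),"top")[0])
im=optics.get_image("side");t=optics.get_image("top")
a=cv2.resize(im[180:330,220:320],None,fx=4,fy=4,interpolation=2);b=cv2.resize(t[190:340,200:300],None,fx=4,fy=4,interpolation=2)
cv2.imwrite("pics/entry.png",np.hstack([a,b])[:,:,::-1])
E
```

```text
t: 9.2
ee_pos: [492.9, -7.8, 124.0]
orientation: [0.544, -3.093, 0.0]
ft_force: [0.3, -1.2, 0.3]
width: 15.6
grasp_force: 30.0
tip pred [[336.51615095 302.68159021]]
ink in press frame [[400.92274606 -66.73945903  52.        ]]
target [494.9  -6.   63. ] now [492.9  -7.8 124. ] F [ 0.3 -1.2  0.3] w 15.6 q6 -1.96 t 9.2
turn [ 0.   -0.01 -0.01] shift [-0.065  0.026  1.524]
-31 [265.51301218 249.83770102] [305.26725413 286.45788286]
119 [319.17333499 221.40331984] [276.37860324 226.17926683]
```

View pics/entry.png

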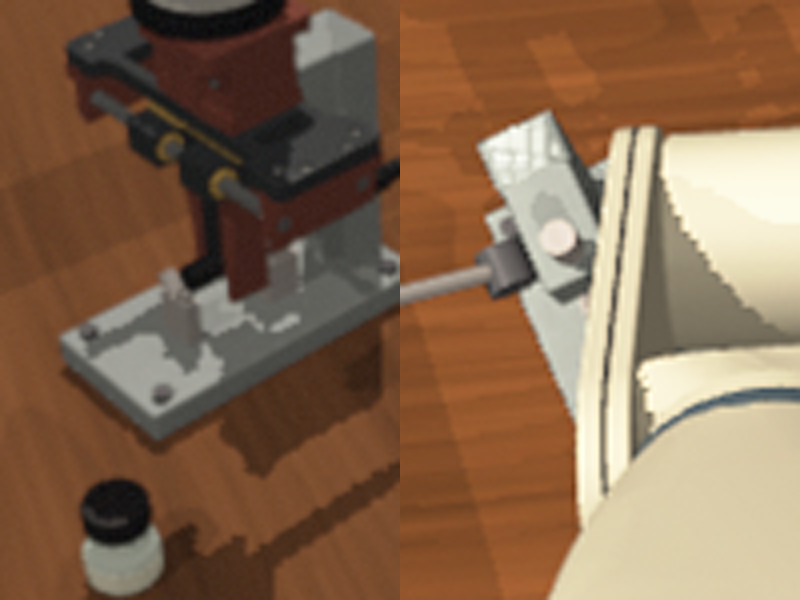

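```bash
python3 -m jog '[[-0.03,0.02,0.2,0,0,0,0],[-0.03,0,0.4,0,0,0,0],[0,0,0.4,0,0,0,0],[0,0,0.35,0,0,0,0],[0,0,0.2,0,0,0,0],[0,0,0,0,0,0,0],[0,0,0,0,0,0,0]]'
python3 - <<'E'
from h import *
go(PRESS,(-45,0,62))
for z in(250,300,350): print(z,onz([255,222],z,"top")[0][:2])
im=optics.get_image("side")
cv2.imwrite("pics/entry2.png",cv2.resize(im[90:310,190:390],None,fx=2.7,fy=2.7,interpolation=2)[:,:,::-1])
E
```

```text
t: 10.0
ee_pos: [495.3, -6.3, 62.3]
orientation: [0.543, -3.094, -0.0]
ft_force: [-0.1, 0.5, -1.0]
width: 15.4
grasp_force: 30.0
target [464.2  78.6  62. ] now [495.3  -6.3  62.3] F [-0.1  0.5 -1. ] w 15.4 q6 -1.95 t 10.0
turn [ 0.   -0.   -0.01] shift [0.007 2.26  0.007]
250 [590.96280093  68.20012695]
300 [577.73439426  62.77584298]
350 [564.5059876  57.351559 ]
```

View pics/entry2.png

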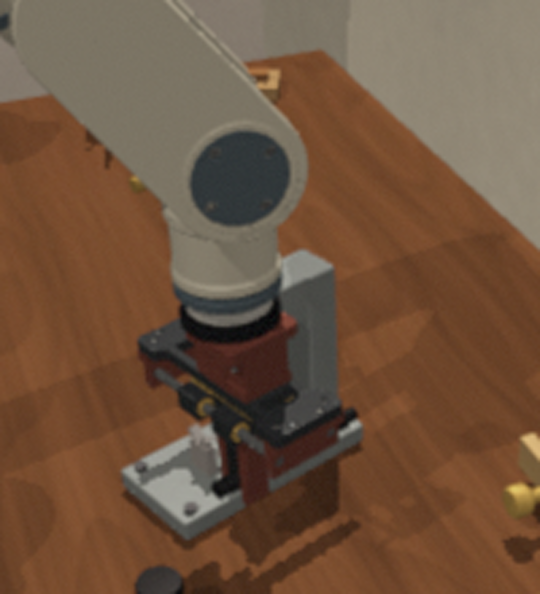

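```bash
python3 -m jog '[[0,0.1,0,0,0,0,0],[0,0.2,0,0,0,0,0],[0,0.3,0,0,0,0,0],[0,0.3,0,0,0,0,0],[0,0.3,0,0,0,0,0],[0,0.3,0,0,0,0,0],[0,0.3,0,0,0,0,0],[0,0.25,0,0,0,0,0],[0,0.15,0,0,0,0,0],[0,0.06,0,0,0,0,0],[0,0,0,0,0,0,0],[0,0,0,0,0,0,0]]'
python3 - <<'E'
from h import *
go(PRESS,(-45,0,43))
E
```

```text
t: 11.25
ee_pos: [464.6, 78.8, 62.3]
orientation: [-0.544, 3.094, -0.0]
ft_force: [0.2, -0.0, -1.0]
width: 15.2
grasp_force: 30.0
target [464.2  78.6  43. ] now [464.6  78.8  62.3] F [ 0.2 -0.  -1. ] w 15.2 q6 -1.78 t 11.25
turn [-0.    0.   -0.01] shift [ 0.012 -0.001  0.482]
```

```bash
python3 -m jog '[[0.01,0,0.1,0,0,0,0],[0,0,0.1,0,0,0,0],[0,0,0.1,0,0,0,0],[0,0,0.06,0,0,0,0],[0,0,0.04,0,0,0,0],[0,0,0.02,0,0,0,0],[0,0,0,0,0,0,0],[0,0,0,0,0,0,0]]'
python3 - <<'E'
from h import *
go(PRESS,(-45,0,43))
print(ctrl.get_obs()['moment'])
E
```

```text
t: 12.05
ee_pos: [464.2, 78.9, 45.5]
orientation: [-0.544, 3.094, -0.0]
ft_force: [0.2, 1.4, -0.1]
width: 15.6
grasp_force: 30.0
target [464.2  78.6  43. ] now [464.2  78.9  45.5] F [ 0.2  1.4 -0.1] w 15.6 q6 -1.78 t 12.05
turn [-0.  0. -0.] shift [ 0.001 -0.007  0.063]
[-0.00550456  0.07624414  0.01010736]
```

```bash
python3 -m jog '[[0,0,0.02,0,0,0,0],[0,0,0.02,0,0,0,0],[0,0,0,0,0,0,0],[0,0,0,0,0,0,0]]'
```

```text
t: 12.45
ee_pos: [464.2, 79.1, 44.4]
orientation: [-0.544, 3.094, 0.0]
ft_force: [-2.5, 1.6, 8.0]
width: 15.2
grasp_force: 30.0
```

```bash
python3 -m jog '[[0,0,-0.01,0,0,0,0.2],[0,0,0,0,0,0,0.25],[0,0,0,0,0,0,0.35],[0,0,0,0,0,0,0.45],[0,0,0,0,0,0,0.45],[0,0,0,0,0,0,0.45],[0,0,-0.2,0,0,0,0.45],[0,0,-0.4,0,0,0,0.45],[0,0,-0.6,0,0,0,0.45],[0,0,-0.8,0,0,0,0.45],[0,0,-0.8,0,0,0,0.45],[0,0,-0.8,0,0,0,0.45],[0,0,-0.6,0,0,0,0.45],[0,0,-0.3,0,0,0,0.45],[0,0,0,0,0,0,0.3]]'
python3 - <<'E'
from h import *
g=np.array(w(PRESS,(-80,0,62)))
go(PRESS,(-45,0,240))
for n in("side","top"):
    im=optics.get_image(n); cv2.imwrite(f"pics/laid_{n}.png",im[:,:,::-1])
    for L in(-75,75): print(n,L,proj(w(PRESS,(L,0,62)),n)[0].round(1))
    for d in optics.masks_of("barrel_a",n)[:4]:
        v,u=np.nonzero(d['pixels']);q=onz(np.c_[u,v],62,n);c,s=np.cos(PRESS[2]),np.sin(PRESS[2]);q=q[:,:2]-PRESS[:2]
        lx=q@[c,s];ly=q@[-s,c];print(n,round(d['conf'],2),np.round(d['extent']).tolist(),"x",lx.min().round(1),lx.max().round(1),"y",ly.mean().round(1),"slope",np.polyfit(lx,ly,1)[0].round(3))
E
```

```text
t: 13.95
ee_pos: [465.0, 79.0, 225.9]
orientation: [-0.543, 3.091, -0.0]
ft_force: [-0.8, -0.6, -0.5]
width: 34.9
grasp_force: 0.0
target [464.2  78.6 240. ] now [465.   79.  225.9] F [-0.8 -0.6 -0.5] w 34.9 q6 -1.78 t 13.95
turn [-0.01  0.03 -0.01] shift [ 0.021 -0.003 -0.353]
side -75 [246.1 259. ]
side 75 [296.1 232.6]
side 0.82 [361.0, 396.0, 78.0, 34.0] x -206.9 -66.4 y -424.6 slope -0.388
side 0.74 [346.0, 368.0, 73.0, 28.0] x -186.2 -50.3 y -369.4 slope -0.394
side 0.71 [270.0, 247.0, 49.0, 29.0] x -77.5 79.2 y 1.0 slope 0.005
top -75 [270.1 305.8]
top 75 [244.  248.9]
top 0.85 [411.0, 256.0, 12.0, 60.0] x -175.6 -38.1 y -349.4 slope -0.386
top 0.7 [436.0, 251.0, 13.0, 60.0] x -193.0 -60.2 y -404.8 slope -0.396
top 0.68 [228.0, 268.0, 123.0, 95.0] x -87.4 153.6 y 18.5 slope 0.193
```

```bash
python3 -m jog '[[0,0,-0.5,0,0,0,0],[0,0,-0.7,0,0,0,0],[0,0.2,-0.4,0,0,0,0],[-0.3,0.4,0,0,0,0,0],[-0.5,0.6,0,0,0,0,0],[-0.5,0.6,0,0,0,0,0],[-0.5,0.6,0,0,0,0,0],[-0.4,0.5,0,0,0,0,0],[-0.2,0.3,0,0,0,0,0],[-0.1,0.1,0,0,0,0,0],[0,0,0,0,0,0,0],[0,0,0,0,0,0,0]]'
python3 - <<'E'
from h import *
go(PRESS,(55,132,248))
yg=36+125*np.cos(.7)
print(w(PRESS,[(20,yg,236),(90,yg,236)]))
for n in("side","top"):
    im=optics.get_image(n)
    for d in optics.masks_of("lever_grip",n)[:2]: print(n,round(d['conf'],2),np.round(d['extent']).tolist())
    for x in (20,90): print(proj(w(PRESS,(x,yg,236)),n)[0].round(1))
E
```

```text
t: 15.35
ee_pos: [512.7, 236.2, 287.9]
orientation: [0.543, -3.093, 0.001]
ft_force: [0.8, 0.3, -0.1]
width: 0.4
grasp_force: 0.0
target [513.1 236.8 248. ] now [512.7 236.2 287.9] F [ 0.8  0.3 -0.1] w 0.4 q6 -1.51 t 15.35
turn [-0.   -0.01 -0.01] shift [-0.015  0.011  0.998]
[[480.34299841 224.52110656 236.        ]
 [546.13262784 248.43187106 236.        ]]
side 0.67 [258.0, 173.0, 41.0, 45.0]
[239.  158.6]
[262.9 149.5]
top 0.95 [203.0, 269.0, 65.0, 36.0]
[181.  285.7]
[167.9 254.2]
```

```bash
python3 -m jog '[[0,0.01,0.3,0,0,0,0],[0,0,0.4,0,0,0,0],[0,0,0.25,0,0,0,0],[0,0,0.05,0,0,0,0],[0,0,0.05,0,0,0,0],[0,0,0.05,0,0,0,0],[0,0,0.05,0,0,0,0],[0,0,0,0,0,0,0],[0,0,0,0,0,0,0]]'
python3 - <<'E'
from h import *
go(PRESS,(55,132,243))
for L in np.arange(0,.81,.1): a=.7-L; print(round(L,1),np.round([36+125*np.cos(a),155+125*np.sin(a)+7],1))
E
```

```text
t: 16.45
ee_pos: [513.3, 237.6, 242.9]
orientation: [-0.544, 3.093, 0.0]
ft_force: [-0.3, -0.4, 3.1]
width: 0.3
grasp_force: 1.5
target [513.1 236.8 243. ] now [513.3 237.6 242.9] F [-0.3 -0.4  3.1] w 0.3 q6 -1.51 t 16.45
turn [ 0.    0.01 -0.  ] shift [ 0.011 -0.017 -0.003]
0.0 [131.6 242.5]
0.1 [139.2 232.6]
0.2 [145.7 221.9]
0.3 [151.1 210.7]
0.4 [155.4 198.9]
0.5 [158.5 186.8]
0.6 [160.4 174.5]
0.7 [161. 162.]
0.8 [160.4 149.5]
```

```bash
python3 -m jog '[[0,0.08,0.12,0,0,0,0],[0,0.09,0.13,0,0,0,0],[0,0.08,0.13,0,0,0,0],[0,0.08,0.14,0,0,0,0],[0,0.07,0.14,0,0,0,0],[0,0.07,0.14,0,0,0,0],[0,0.05,0.15,0,0,0,0],[0,0.05,0.15,0,0,0,0],[0,0.04,0.15,0,0,0,0],[0,0.04,0.15,0,0,0,0],[0,0.025,0.15,0,0,0,0],[0,0.02,0.16,0,0,0,0],[0,0.01,0.15,0,0,0,0],[0,0,0.1,0,0,0,0],[0,0,0.05,0,0,0,0],[0,0,0,0,0,0,0]]'
python3 - <<'E'
from h import *
go(PRESS,(55,160.4,149.5))
E
```

```text
t: 18.05
ee_pos: [504.1, 266.1, 163.0]
orientation: [-0.543, 3.092, 0.005]
ft_force: [-2.9, 7.5, 9.6]
width: 0.4
grasp_force: 4.9
target [503.4 263.5 149.5] now [504.1 266.1 163. ] F [-2.9  7.5  9.6] w 0.4 q6 -1.46 t 18.05
turn [ 0.03  0.03 -0.01] shift [ 0.038 -0.054  0.339]
```

```bash
python3 -m jog '[[0,-0.01,0.08,0,0,0,0],[0,-0.01,0.08,0,0,0,0],[0,-0.01,0.08,0,0,0,0],[0,-0.01,0.06,0,0,0,0],[0,0,0.03,0,0,0,0],[0,0,0,0,0,0,0],[0,0,0,0,0,0,0]]'
python3 - <<'E'
from h import *
go(PRESS,(55,160.4,149.5))
E
```

```text
t: 18.75
ee_pos: [504.9, 264.8, 150.4]
orientation: [-0.543, 3.091, 0.005]
ft_force: [-3.6, 7.9, 11.3]
width: 0.3
grasp_force: 5.4
target [503.4 263.5 149.5] now [504.9 264.8 150.4] F [-3.6  7.9 11.3] w 0.3 q6 -1.46 t 18.75
turn [ 0.03  0.04 -0.01] shift [ 0.046 -0.016  0.022]
```

Go down in tiny steps until the stop shows as a rise in force.

```bash
python3 -m jog '[[0,0,0.03,0,0,0,0],[0,0,0.03,0,0,0,0],[0,0,0,0,0,0,0]]'; python3 -m jog '[[0,0,0.03,0,0,0,0],[0,0,0,0,0,0,0]]'
```

```text
t: 19.05
ee_pos: [505.1, 264.8, 149.2]
orientation: [-0.543, 3.09, 0.005]
ft_force: [-6.5, 5.0, 21.2]
width: 0.5
grasp_force: 10.7
t: 19.25
ee_pos: [505.1, 264.8, 148.8]
orientation: [-0.543, 3.09, 0.006]
ft_force: [-9.1, 3.8, 29.1]
width: 0.6
grasp_force: 14.4
```

```bash
python3 -m jog '[[0,0,0,0,0,0,0],[0,0,-0.04,0,0,0,0],[0,0,-0.05,0,0,0,0],[0,0,-0.08,0,0,0,0],[0,0,-0.1,0,0,0,0],[0,0,-0.1,0,0,0,0],[0,0,-0.1,0,0,0,0],[0,-0.005,-0.1,0,0,0,0],[0,-0.005,-0.1,0,0,0,0],[0,-0.005,-0.1,0,0,0,0],[0,-0.015,-0.1,0,0,0,0],[0,-0.015,-0.1,0,0,0,0],[0,-0.015,-0.1,0,0,0,0],[0,-0.025,-0.1,0,0,0,0],[0,-0.025,-0.1,0,0,0,0],[0,-0.025,-0.1,0,0,0,0]]'
python3 - <<'E'
from h import *
o=ctrl.get_obs();L=.7-np.arcsin((o['ee_pos'][2]-162)/125);print(L)
go(PRESS,(55,36+125*np.cos(.7-L),o['ee_pos'][2]))
E
```

```text
t: 20.85
ee_pos: [507.3, 257.2, 201.0]
orientation: [-0.544, 3.091, -0.001]
ft_force: [3.5, -3.4, 4.5]
width: 0.4
grasp_force: 2.5
0.38251735339357035
target [505.3 258.2 201. ] now [507.3 257.2 201. ] F [ 3.5 -3.4  4.5] w 0.4 q6 -1.47 t 20.85
turn [-0.01  0.03 -0.  ] shift [0.038 0.041 0.   ]
```

```bash
python3 -m jog '[[0,-0.03,-0.1,0,0,0,0],[0,-0.03,-0.1,0,0,0,0],[0,-0.03,-0.1,0,0,0,0],[0,-0.04,-0.09,0,0,0,0],[0,-0.04,-0.09,0,0,0,0],[0,-0.05,-0.09,0,0,0,0],[0,-0.05,-0.09,0,0,0,0],[0,-0.05,-0.08,0,0,0,0],[0,-0.05,-0.08,0,0,0,0],[0,-0.05,-0.06,0,0,0,0],[0,-0.03,-0.05,0,0,0,0],[0,-0.02,-0.04,0,0,0,0],[0,0,0,0,0,0,0]]'
python3 - <<'E'
from h import *
go(PRESS,(55,131.6,243))
E
```

```text
t: 22.15
ee_pos: [512.1, 239.6, 238.8]
orientation: [0.544, -3.094, -0.0]
ft_force: [0.1, -1.8, 2.6]
width: 0.7
grasp_force: 1.4
target [513.2 236.5 243. ] now [512.1 239.6 238.8] F [ 0.1 -1.8  2.6] w 0.7 q6 -1.5 t 22.15
turn [ 0.   -0.   -0.01] shift [-0.001 -0.085 -0.106]
```

```bash
python3 -m jog '[[0,-0.02,-0.03,0,0,0,0],[0,-0.02,-0.03,0,0,0,0],[0,-0.02,-0.03,0,0,0,0],[0,-0.02,-0.03,0,0,0,0],[0,0,-0.03,0,0,0,0],[0,0,-0.03,0,0,0,0],[0,0,-0.03,0,0,0,0],[0,0,0,0,0,0,0]]'; python3 -m jog '[[0,0,-0.1,0,0,0,0],[0,0,-0.3,0,0,0,0],[0,0,-0.6,0,0,0,0],[0,0,-0.6,0,0,0,0],[0,0,-0.3,0,0,0,0],[0,0.5,0,0,0,0,0],[0,0.9,0,0,0,0,0],[0,0.9,0,0,0,0,0],[0,0.5,0,0,0,0,0],[0,0,0,0,0,0,0],[0,0,0,0,0,0,0]]'
python3 - <<'E'
from h import *
for n in("side","top"):
    im=optics.get_image(n); cv2.imwrite(f"pics/end_{n}.png",im[:,:,::-1])
    for t in("barrel_a","lever_grip","loupe","whetstone","nib_block","ink_bottle"):
      for d in optics.masks_of(t,n)[:3]:
        v,u=np.nonzero(d['pixels']);q=onz(np.c_[u,v],62,n);c,s=np.cos(PRESS[2]),np.sin(PRESS[2]);q=q[:,:2]-PRESS[:2]
        lx=q@[c,s];ly=q@[-s,c];print(n,t,round(d['conf'],2),np.round(d['extent']).tolist(),"x",lx.min().round(1),lx.max().round(1),"y",ly.mean().round(1),np.polyfit(lx,ly,1)[0].round(3) if t[0]=='b' else '')
a=cv2.imread("pics/end_side.png")[130:430,210:450];b=cv2.imread("pics/end_top.png")[130:430,150:330]
cv2.imwrite("pics/end.png",np.hstack([cv2.resize(i,None,fx=1.9,fy=1.9,interpolation=2) for i in(a,b)]))
E
```

```text
t: 22.95
ee_pos: [513.2, 236.8, 247.2]
orientation: [-0.544, 3.094, 0.0]
ft_force: [1.2, -0.6, 0.2]
width: 0.4
grasp_force: 0.0
t: 24.05
ee_pos: [474.9, 341.9, 323.1]
orientation: [0.546, -3.094, 0.001]
ft_force: [-0.1, 0.7, 0.4]
width: 0.3
grasp_force: 0.0
side barrel_a 0.97 [345.0, 368.0, 73.0, 34.0] x -188.7 -47.3 y -369.5 -0.397
side barrel_a 0.91 [270.0, 247.0, 48.0, 28.0] x -75.4 78.3 y 0.8 0.006
side barrel_a 0.86 [362.0, 396.0, 74.0, 31.0] x -205.7 -69.3 y -423.4 -0.392
side lever_grip 0.6 [259.0, 173.0, 42.0, 44.0] x 143.0 298.3 y 348.2 
side lever_grip 0.32 [420.0, 381.0, 26.0, 25.0] x -72.7 -19.7 y -475.4 
side lever_grip 0.16 [385.0, 328.0, 30.0, 30.0] x -29.4 51.2 y -353.0 
side loupe 0.68 [384.0, 327.0, 31.0, 35.0] x -31.2 53.3 y -352.9 
side whetstone 0.98 [406.0, 360.0, 26.0, 22.0] x -55.8 -3.2 y -429.2 
side nib_block 0.72 [422.0, 381.0, 26.0, 30.0] x -75.4 -19.3 y -475.3 
side ink_bottle 0.6 [250.0, 314.0, 18.0, 30.0] x -196.0 -140.1 y -148.8 
side ink_bottle 0.58 [407.0, 360.0, 24.0, 27.0] x -55.5 -3.2 y -428.5 
side ink_bottle 0.41 [285.0, 226.0, 10.0, 0.0] x 69.2 86.8 y 46.2 
top barrel_a 0.77 [410.0, 254.0, 9.0, 54.0] x -176.6 -38.1 y -349.3 -0.393
top barrel_a 0.57 [435.0, 252.0, 18.0, 61.0] x -194.1 -56.9 y -405.5 -0.388
top barrel_a 0.55 [261.0, 286.0, 26.0, 47.0] x -76.4 39.8 y 0.5 -0.005
top lever_grip 0.66 [201.0, 269.0, 70.0, 31.0] x 58.5 139.7 y 117.7 
top loupe 0.53 [381.0, 214.0, 22.0, 32.0] x -22.4 41.1 y -332.7 
top whetstone 0.81 [402.0, 208.0, 18.0, 21.0] x -25.9 21.8 y -387.0 
top nib_block 0.51 [426.0, 209.0, 16.0, 15.0] x -45.9 -2.9 y -440.9 
top nib_block 0.33 [407.0, 261.0, 78.0, 62.0] x -204.3 -15.4 y -331.1 
top ink_bottle 0.8 [332.0, 313.0, 15.0, 19.0] x -172.1 -136.3 y -115.4
```

View pics/end.png

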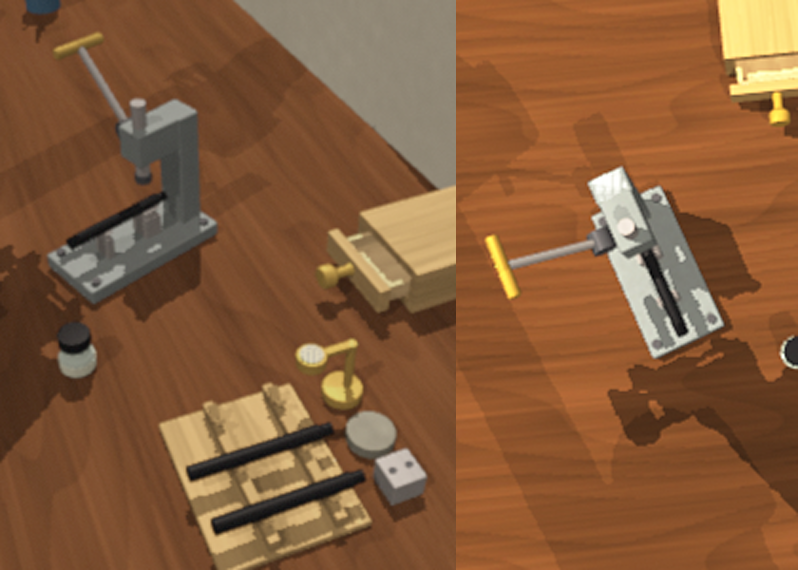

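The picture shows the barrel in the cradle, running from about (70,242) to (165,197) in the side crop with one end under the ram. The lever is back up, and the loupe, the bottle and the other two barrels have not moved.

```bash
python3 -c "
from workcell import ctrl
print(ctrl.close_job())"
```

```text
the job is handed in; nothing more can be done
None
```

The barrel under the loupe now lies centred in the press cradle (within about 1–2 mm by camera) and has been pressed; the lever was eased back up to rest, nothing else moved that I could see, and the job was handed in at about 25 s.

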